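# Refit the air purifier's bottom cover after the filter change

## Robot

A 6-joint arm with a two-finger parallel gripper is mounted at the origin on the work surface. World frame = base frame: x ahead of the robot, y to its left, z up, the work surface at z = 0. Lengths are in m, angles in rad, forces in N, time in s.
With the tool pointing down it reaches from about 0.3 to 0.775 m from the base axis. Payload 14.6 kg.
Tool frame: the origin (TCP) lies at the centre of the arm's flange, where the gripper is bolted on; the fingertips stand 199 mm ahead of it and the grasp point (between the pads) lies 180 mm ahead of it; z points along the fingers, y is the line along which they close (so a half turn about z gives the same grasp; the last joint's range is limited). The gripper opens to 94 mm and grips with 3 to 60 N. Pads are 16 mm wide; open, the fingers measure 119 mm over their backs; the gripper's body (75 mm by 177 mm) begins 78 mm behind the grasp point.
Start: joints at [1.244, 0.3, 1.521, -0, 1.321, -0.067], TCP at [0.141, 0.532, 0.405] pointing down, gripper open.
Joint ranges: [-3.03, 3.03], [-0.79, 2.21], [0.23, 2.52], [-1.04, 4.18], [0, 3.07], [-2.55, 2.55]. Speed limits (rad/s): [2.22, 2.22, 2.57, 3.14, 3.14, 3.14].

## Interface

Orientations are given as [roll, pitch, yaw] about the fixed x, y, z axes, in that order (R = Rz(yaw) Ry(pitch) Rx(roll)).
In Python, from station import ctrl gives the robot as it stands. The module is installed in compiled form; this text tells all that it offers.
- The arm moves only by the tool servo_tool, never from a script. Its argument "motion" is a list of rows, each a list of 5 numbers: the closure, from 0 (fully open) to 1 (shut), then the shift along the world's x, y, z in cm, then the turn about the world's z in degrees. A call has 1 to 20 rows; each row is the pose to reach, as a shift and turn from the pose commanded when the call began; what a row does not reach only later rows make up. A row lasts 1/8 s, in which the tool goes at most 62.5 mm and 10.7 degrees, less where a joint would pass 70% of its speed; a pose out of reach is approached as far as the arm can. A call with a gripper value outside its range is refused whole. The fingers move at their own pace and stop on an object; "squeeze" is the grip in N (left out, the last holds). Time passes only in rows, so rows that repeat a pose let the fingers close. It gives the time, the measured TCP pose, the force, the opening and the grip force at its end, in the units of the state.
- ctrl.get_obs(): the state, without advancing time (a new reading comes with each control period).
- ctrl.camera(name): name is "side" or "top"; returns a dict with "image" (480x640x3 uint8, red, green, blue), "fx", "fy", "cx", "cy" (pixels), "camera_from_world" (4x4, takes a point from world to camera coordinates). Camera axes: x right, y up, looking along -z (the intrinsics and any distortion apply to the point x, -y, -z); pixel columns grow to the right and rows downward; lengths in m; the calibration is good to about 2 mm. A picture is of the moment at which its call begins. There is no depth.
- ctrl.hand_in(): hands the job in; it is judged then, once.
The state is a dict: "time_s": time; "qpos": joint angles; "joint_vel": joint speeds; "tau": joint torques, N m; "ee_pos": TCP position; "eef_rot": TCP orientation; "force": force on the tool from outside, world axes, zero at the start; "moment": the same for the moment, N m; "grip_width": finger opening in m; "grip_force": force on a finger pad.
Only numpy, scipy, OpenCV 4.12 (cv2) and the standard library are available. Lean on these libraries where they do the work, as an engineer would, in place of code of your own. Each camera call takes 0.05 s, during which the arm holds its last target. There are 200 camera calls.

## Task

The air purifier stands on its head on the glass shelf with a fresh filter in it. Take its bottom cover by the grip bar, carry it over, set it on the open well so that its three lugs drop into the entry gaps, press it down against the springy seal and twist it clockwise (seen from above) until the ramps pull it down tight and it will turn no further, then let go. Leave the bell, tumbler, coaster rack and dice box where they stand.

Things in the scene. Friction and masses are not known exactly. Their poses are not given: they have to be found in the camera images.
- purifier: Round white air purifier standing upside down, fixed: 156 mm across, 150 mm tall, dark upright slots round its side. Origin on the shelf under its centre, z up. Its top face is a flat ring 23 mm wide round an open well of 110 mm bore. The pose of this round body tells only roughly how the bayonet gaps in the well lie: the middle of one gap is within 20 degrees of the body's x axis.
- well (a point): Middle of the purifier's top face (150 mm up). 4 mm below that face lie 3 grey inward lips, inner diameter 93 mm, 76 degrees long each, with 3 entry gaps of 44 degrees between, 120 degrees apart, each with an orange mark at the face's outer edge. The lips' undersides start 7 mm down beside a gap and fall 5 mm per 60 degrees clockwise seen from above; solid stop 85 degrees past a gap's middle.
- cover: Loose grey cover, about 200 g, lying bar up; origin at the centre of its underside, z up, 51 mm tall. Boss 88 mm across from 0 to 18 mm; flange 146 mm across from 18 to 23 mm (its underside comes down on the purifier's top face); foot ring of inner diameter 124 mm up to 51 mm, a dish open at the top, floor at 23 mm. Turning takes 0.3 to 0.5 Nm; over 1 Nm it is jammed.
- grip (a point): Middle of the top edge of the cover's blue grip bar, 50 mm above the cover's origin. The bar crosses the dish along the cover's x axis; it is 16 mm wide in y and 27 mm high, down to the dish floor, with 54 mm of free room each side.
- lug (a point): Middle of one of the cover's three lugs, 46 mm out along its x axis, 5.6 mm above its origin; the others 120 degrees on. Each reaches to radius 51 mm, is 25 mm wide round the boss (30 degrees), 4.5 mm thick, sloped like the ramps, with an orange mark above it on the flange. They drop in only within 6 degrees of lined up.
- filter: Filter in the well: white pleats in a black seal ring 86 mm across, on a spring, axis as the purifier's; seal top 68 mm above this origin, 12 mm below the purifier's top face at rest. The boss pushes it down: 3 N starts it, 1.5 N more per mm. Cover origin above the shelf: lugs up on the lips 143 mm, dropped in 138, fit to turn below 136, fully down 132 (jams about 60 degrees from lined up).
- bell: Chrome desk bell on a black foot, 86 mm across, 63 mm tall, loose bystander. Origin at the centre of its underside.
- tumbler: Frosted glass tumbler, 74 mm across, 105 mm tall, loose bystander. Origin at the centre of its underside.
- coaster_rack: Wooden rack with six square coasters standing in its slots, 104 x 70 mm, 95 mm tall, one loose bystander. Origin at the centre of its underside.
- dice_box: Black plastic dice box with its lid clipped on, 114 x 84 mm, 40 mm tall, loose bystander. Origin at the centre of its underside.

How it is judged:
By the outcome, as a careful person would: the job done as asked, in the order asked, and still so for the second after the job is handed in, with the robot touching nothing.
It also fails if it takes over 48 s, if anything falls off the work surface, if the arm or the gripper's body presses on something with over 40 N, if the wrist force passes 120 N, or if a joint passes its speed limit or range.

## Working session

There is one attempt and no reset: what is moved stays moved. The work goes in short steps, Python scripts to look and compute and a tool call to move; the robot and the scene stay as the last step left them, time stands still between calls to the robot, and variables do not carry over. Pictures are saved under pics/ and viewed, at most 10 in all, crops included, and the job is handed in when it is done.

Besides the shell and the picture viewer there is one more tool, called after ">>>" as name([rows], argument=value, ...), one row to a line, values as JSON. servo_tool: Moves the arm, as the interface text tells. Its arguments: {"type":"object","properties":{"motion":{"type":"array","items":{"type":"array","items":{"type":"number"}}},"squeeze":{"type":"number"}},"required":["motion"]}

```bash
mkdir -p pics
cat > h.py <<'E'
import numpy as np, cv2
from station import ctrl
def cam(n):
    c=ctrl.camera(n); return c
def ray(c,u,v):
    T=np.array(c['camera_from_world']); R,t=T[:3,:3],T[:3,3]
    d=np.array([(u-c['cx'])/c['fx'],-(v-c['cy'])/c['fy'],-1.])
    return -R.T@t, R.T@d
def onz(c,u,v,z):
    o,d=ray(c,u,v); return o+d*(z-o[2])/d[2]
def proj(c,p):
    T=np.array(c['camera_from_world']); q=T[:3,:3]@np.array(p)+T[:3,3]
    return c['cx']+c['fx']*q[0]/-q[2], c['cy']+c['fy']*q[1]/q[2]
def save(n,im): cv2.imwrite('pics/'+n,im[:,:,::-1])
E
python3 - <<'E'
from h import *
for n in('top','side'):
    c=cam(n); save(n+'0.png',c['image']); print(n,[k for k in c],c['fx'],c['fy'],c['cx'],c['cy'],np.round(ray(c,320,240),3).tolist())
    print({k:v for k,v in c.items() if k not in('image',)})
o=ctrl.get_obs(); print(o)
E
```

```text
top ['image', 'fx', 'fy', 'cx', 'cy', 'camera_from_world'] 587.4618693376051 587.4618693376051 319.5152881246401 248.894672647881 [[0.514, 0.026, 1.722], [0.075, -0.014, -0.997]]
{'fx': 587.4618693376051, 'fy': 587.4618693376051, 'cx': 319.5152881246401, 'cy': 248.894672647881, 'camera_from_world': array([[ 0.02292975, -0.99962178,  0.01518269, -0.01235049],
       [ 0.99796961,  0.02378922,  0.05908242, -0.6152109 ],
       [-0.05942126,  0.01379712,  0.99813764, -1.68884307],
       [ 0.        ,  0.        ,  0.        ,  1.        ]])}
side ['image', 'fx', 'fy', 'cx', 'cy', 'camera_from_world'] 543.5695168077365 543.5695168077365 322.9082185422983 239.22395110039017 [[0.226, -0.841, 1.06], [0.283, 0.648, -0.707]]
{'fx': 543.5695168077365, 'fy': 543.5695168077365, 'cx': 322.9082185422983, 'cy': 239.22395110039017, 'camera_from_world': array([[ 0.92038947, -0.39061441,  0.01742416, -0.55442369],
       [ 0.26455951,  0.65494641,  0.7078513 , -0.25947326],
       [-0.28790881, -0.64688916,  0.70614654, -1.22751271],
       [ 0.        ,  0.        ,  0.        ,  1.        ]])}
{'time_s': 0.1, 'qpos': array([ 1.24444003e+00,  3.00388088e-01,  1.52152304e+00,  1.61231116e-05,
        1.32069922e+00, -6.66176458e-02]), 'joint_vel': array([ 2.99133764e-04, -2.39688087e-03, -2.00548656e-03,  7.63921465e-05,
       -7.66333185e-04, -1.04078231e-03]), 'tau': array([ 4.69889983e-04, -5.32646620e+01, -3.53279507e+01,  7.09356135e-02,
        2.36155617e-02, -2.47116759e-05]), 'ee_pos': array([0.14125532, 0.53151537, 0.40415631]), 'eef_rot': array([-3.14057825e+00, -8.33293378e-05,  2.88184996e+00]), 'force': array([ 0.08608317, -0.62042173, -0.24329668]), 'moment': array([ 0.01361694, -0.02779012, -0.00242139]), 'grip_force': 0.0, 'grip_width': 0.09401945777370381}
```

View pics/top0.png

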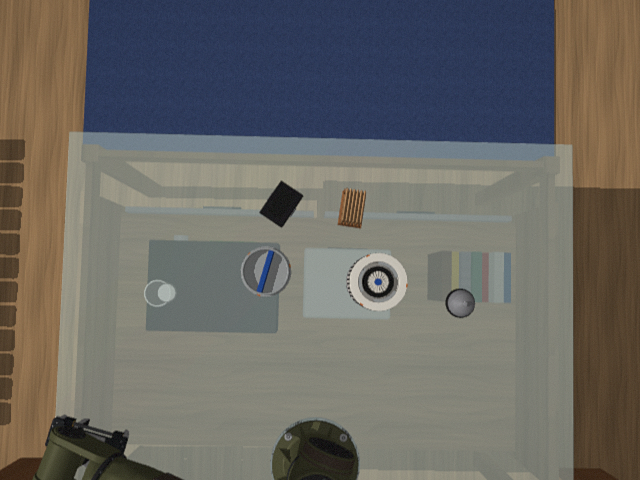

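View pics/side0.png

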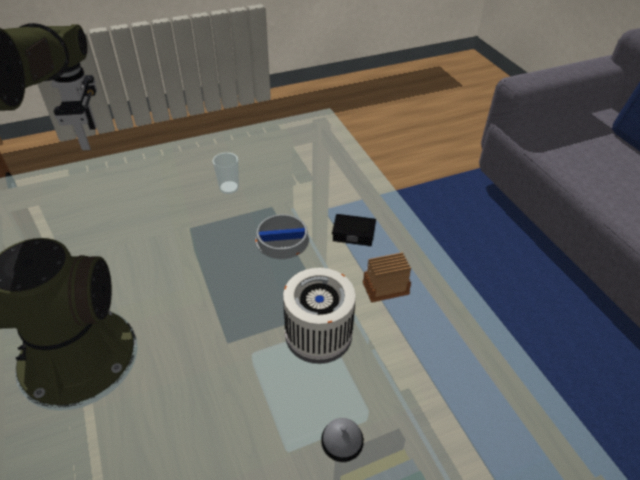

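The top view shows the cover at about (266,271) with its blue bar, the purifier at (378,282), the tumbler at (160,293), the bell at (460,303), the rack at (352,208) and the dice box at (281,203). The side view shows the cover at (282,235) and the purifier at (320,300), with orange marks on its rim.

```bash
cat >> h.py <<'E'
def blobs(im,mask,amin=2):
    n,l,s,ce=cv2.connectedComponentsWithStats(mask.astype(np.uint8),connectivity=8)
    hsv=cv2.cvtColor(im,cv2.COLOR_RGB2HSV)
    return [(ce[i],s[i,4],l==i) for i in range(1,n) if s[i,4]>=amin]
def orange(im):
    f=im.astype(int); return (f[:,:,0]-f[:,:,2]>45)&(f[:,:,0]>f[:,:,1]+25)
def blue(im):
    f=im.astype(int); return (f[:,:,2]-f[:,:,0]>60)
E
python3 - <<'E'
from h import *
W={'top':((225,235,420,320),),'side':((245,205,365,370),)}
for n in('top','side'):
    c=cam(n); im=c['image']; x0,y0,x1,y1=W[n][0]
    roi=np.zeros(im.shape[:2],bool); roi[y0:y1,x0:x1]=1
    for ce,a,m in blobs(im,blue(im)&roi,4):
        print(n,'blue',ce.round(1),a)
        if a>60:
            ys,xs=np.nonzero(m); P=np.array([onz(c,u,v,.05)[:2] for u,v in zip(xs,ys)])
            w,V=np.linalg.eigh(np.cov(P.T)); print('  bar',P.mean(0).round(4),'ang',np.degrees(np.arctan2(V[1,1],V[0,1])).round(1),(np.sqrt(w*12)).round(3))
    for ce,a,m in blobs(im,orange(im)&roi,1):
        print(n,'orange',ce.round(1),a,'z.15',onz(c,*ce,.15)[:2].round(4),'z.023',onz(c,*ce,.023)[:2].round(4))
    g=im[y0:y1,x0:x1]; save(n+'crop.png',cv2.resize(g,None,fx=4 if n=='top' else 3.5,fy=4 if n=='top' else 3.5,interpolation=cv2.INTER_CUBIC))
    if n=='top':
        print('purif approx',onz(c,378,282,.15),'cover',onz(c,266,271,.05))
        # white ring top face
        hsv=cv2.cvtColor(im,cv2.COLOR_RGB2HSV); wm=((hsv[:,:,2]>215)&(hsv[:,:,1]<30)&roi).astype(np.uint8)
        cs,_=cv2.findContours(wm,cv2.RETR_EXTERNAL,cv2.CHAIN_APPROX_NONE); k=max(cs,key=cv2.contourArea); print(cv2.fitEllipse(k),cv2.contourArea(k))
E
```

```text
top blue [264.7 270.9] 217
  bar [0.5471 0.1567] ang 165.1 [0.014 0.121]
top blue [377.6 281.5] 33
top orange [248.5 253. ] 4 z.15 [0.592  0.1936] z.023 [0.5983 0.2071]
top orange [367.4 255.4] 5 z.15 [ 0.5931 -0.125 ] z.023 [ 0.5995 -0.1372]
top orange [289.4 265.2] 5 z.15 [0.5619 0.0834] z.023 [0.5658 0.0881]
top orange [406.4 285.3] 7 z.15 [ 0.5155 -0.2311] z.023 [ 0.5156 -0.2518]
top orange [258.2 294.4] 5 z.15 [0.4822 0.1644] z.023 [0.4796 0.1757]
top orange [361. 304.] 7 z.15 [ 0.4628 -0.1102] z.023 [ 0.4587 -0.1212]
purif approx [ 0.5224849  -0.15468165  0.15      ] cover [0.54691153 0.15307528 0.05      ]Traceback (most recent call last):
  File "<stdin>", line 18, in <module>
cv2.error: OpenCV(4.12.0) /io/opencv/modules/imgproc/src/shapedescr.cpp:361: error: (-201:Incorrect size of input array) There should be at least 5 points to fit the ellipse in function 'fitEllipseNoDirect'
```

View pics/topcrop.png

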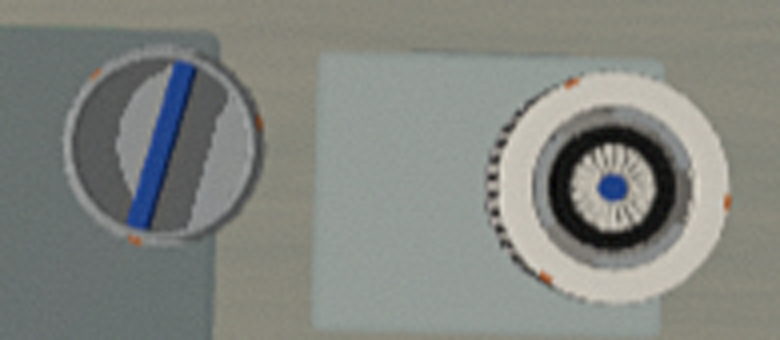

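The crop shows three orange marks each on the cover and the purifier. Working from those marks:

| | Centre (m) | Mark radius (mm) | Angle |
|---|---|---|---|
| Purifier | (0.524, -0.155) | 76 | gaps at 23.6° mod 120° |
| Cover | (0.548, 0.157) | 71 | lug and bar axis at 164.7° |

The sizes agree with those given. The tool yaw is already 165°, so I'm moving above the cover.

>>> servo_tool([
  [0.45,40.7,-37.5,-8,-0.4],
  [0.45,40.7,-37.5,-8,-0.4],
  [0.45,40.7,-37.5,-8,-0.4],
  [0.45,40.7,-37.5,-8,-0.4],
  [0.45,40.7,-37.5,-8,-0.4],
  [0.45,40.7,-37.5,-8,-0.4],
  [0.45,40.7,-37.5,-8,-0.4],
  [0.45,40.7,-37.5,-8,-0.4],
  [0.45,40.7,-37.5,-8,-0.4],
  [0.45,40.7,-37.5,-8,-0.4],
  [0.45,40.7,-37.5,-8,-0.4],
  [0.45,40.7,-37.5,-8,-0.4],
], squeeze=60)

```text
time_s: 1.65
ee_pos: [0.5477, 0.1575, 0.325]
eef_rot: [3.141, 0.0, 2.876]
force: [-0.5, 0.4, 0.5]
grip_width: 0.0517
grip_force: 0.0
```

Run:
```python
from h import *
o=ctrl.get_obs(); print(o['time_s'],o['ee_pos'],np.degrees(o['eef_rot']),o['grip_width'],np.degrees(o['qpos']))
c=cam('side'); im=c['image']; save('side1.png',im[150:400,200:450].repeat(2,0).repeat(2,1))
roi=np.zeros(im.shape[:2],bool); roi[205:370,245:365]=1
for nm,m0,z in(('orange',orange(im),.15),('orange',orange(im),.023),('blue',blue(im),.05)):
  for ce,a,m in blobs(im,m0&roi,2): print(nm,z,ce.round(1),a,onz(c,*ce,z)[:2].round(4))
```

```text
1.65 [0.54765215 0.15747169 0.32496841] [1.79989162e+02 1.38179161e-02 1.64794671e+02] 0.05165310523227722 [ 1.23590906e+01  2.40078277e+01  8.89629712e+01  3.49114238e-03
  6.70119364e+01 -6.24369445e+01]
orange 0.15 [255.6 240.2] 5 [0.448  0.0496]
orange 0.15 [363.7 281.9] 7 [ 0.628 -0.163]
orange 0.15 [329.7 321.2] 10 [ 0.5161 -0.2323]
orange 0.023 [255.6 240.2] 5 [0.4791 0.1738]
orange 0.023 [363.7 281.9] 7 [ 0.6842 -0.0684]
orange 0.023 [329.7 321.2] 10 [ 0.5567 -0.1474]
blue 0.05 [281.7 233.4] 371 [0.5445 0.1458]
blue 0.05 [318.9 298.8] 17 [ 0.5506 -0.0958]
```

View pics/side1.png

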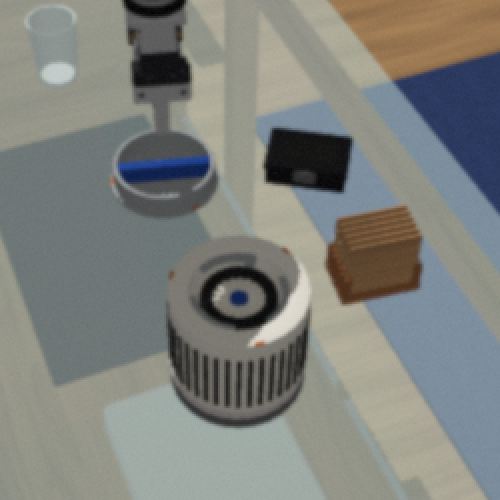

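The side view shows the gripper over the cover, aligned with the bar (crop (163,165)). The side-view marks agree with the top view to within 2 mm. Next I descend and grip.

>>> servo_tool([
  [0.45,0,0,-5,0],
  [0.45,0,0,-9,0],
  [0.45,0,0,-10,0],
  [0.45,0,0,-10,0],
  [0.45,0,0,-10,0],
  [1,0,0,-10,0],
  [1,0,0,-10,0],
  [1,0,0,-10,0],
  [1,0,0,-10,0],
  [1,0,0,-10,0],
  [1,0,0,-10,0],
  [1,0,0,-10,0],
], squeeze=60)

```text
time_s: 3.2
ee_pos: [0.5483, 0.1565, 0.2247]
eef_rot: [-3.141, 0.0, 2.875]
force: [-1.5, -2.0, 2.2]
grip_width: 0.016
grip_force: 60.0
```

Gripped at 16 mm. Now I lift, carry and turn to line up with the gaps.

>>> servo_tool([
  [1,0,0,5,0],
  [1,0,0,11,0],
  [1,0,0,17,0],
  [1,0,0,19,0],
  [1,-0.4,-5,19,-5],
  [1,-0.8,-11,19,-10],
  [1,-1.3,-17,19,-15],
  [1,-1.8,-23,19,-20],
  [1,-2.4,-28,19,-21],
  [1,-2.4,-31.2,19,-21],
  [1,-2.4,-31.2,19,-21],
  [1,-2.4,-31.2,19,-21],
  [1,-2.4,-31.2,19,-21],
  [1,-2.4,-31.2,19,-21],
])

```text
time_s: 4.95
ee_pos: [0.5244, -0.1547, 0.4147]
eef_rot: [3.141, 0.0, 2.509]
force: [0.0, -0.6, -3.6]
grip_width: 0.0156
grip_force: 60.0
```

Run:
```python
from h import *
o=ctrl.get_obs(); print(o['time_s'],o['ee_pos'],np.degrees(o['eef_rot']),o['force'],o['moment'],o['grip_width'])
e=o['ee_pos']
for n in('top','side'):
  c=cam(n); im=c['image']; save(n+'2.png',cv2.resize(im[200:360,270:430] if n=='top' else im[200:380,240:420],None,fx=3,fy=3))
  u,v=proj(c,[e[0],e[1],e[2]-.2]); roi=np.zeros(im.shape[:2],bool); roi[int(v)-60:int(v)+110,int(u)-60:int(u)+60]=1
  zf=e[2]-.225+.023
  for ce,a,m in blobs(im,orange(im)&roi,2): 
    for z in(zf,.15):
      p=onz(c,*ce,z)[:2]; d=p-e[:2]; print(n,ce.round(1),a,round(z,3),p.round(4),'r',np.hypot(*d).round(4),np.degrees(np.arctan2(d[1],d[0])).round(1))
```

```text
4.95 [ 0.52440231 -0.15473104  0.41470391] [1.79994322e+02 3.40073281e-03 1.43777239e+02] [ 0.03281939 -0.631737   -3.60338436] [-0.07751343  0.0182396   0.01242355] 0.015594389267637872
top [342.1 222.9] 31 0.213 [ 0.6724 -0.052 ] r 0.1801 34.8
top [342.1 222.9] 31 0.15 [ 0.679  -0.0553] r 0.1838 32.8
top [349.7 223.3] 10 0.213 [ 0.6718 -0.0717] r 0.1692 29.4
top [349.7 223.3] 10 0.15 [ 0.6784 -0.0758] r 0.1731 27.2
top [352.5 221. ] 2 0.213 [ 0.678  -0.0788] r 0.1713 26.3
top [352.5 221. ] 2 0.15 [ 0.6848 -0.0832] r 0.1756 24.0
top [356.8 224.2] 31 0.213 [ 0.67 -0.09] r 0.1593 24.0
top [356.8 224.2] 31 0.15 [ 0.6764 -0.0948] r 0.1634 21.5
side [372.1 281.1] 390 0.213 [ 0.6172 -0.2144] r 0.1103 -32.7
side [372.1 281.1] 390 0.15 [ 0.6462 -0.168 ] r 0.1225 -6.2
side [369.3 268. ] 3 0.213 [ 0.628  -0.1797] r 0.1066 -13.5
side [369.3 268. ] 3 0.15 [ 0.6578 -0.1308] r 0.1356 10.2
side [376.7 278.7] 3 0.213 [ 0.6289 -0.212 ] r 0.1191 -28.7
side [376.7 278.7] 3 0.15 [ 0.6587 -0.1654] r 0.1347 -4.6
side [285.2 287. ] 6 0.213 [ 0.4466 -0.1619] r 0.0781 -174.8
side [285.2 287. ] 6 0.15 [ 0.4629 -0.1117] r 0.0751 145.0
side [329.2 299.6] 5 0.213 [ 0.5163 -0.2254] r 0.0712 -96.6
side [329.2 299.6] 5 0.15 [ 0.5378 -0.1799] r 0.0285 -62.0
side [329.2 321.3] 6 0.213 [ 0.4951 -0.2741] r 0.123 -103.8
side [329.2 321.3] 6 0.15 [ 0.515  -0.2322] r 0.078 -96.9
```

View pics/side2.png

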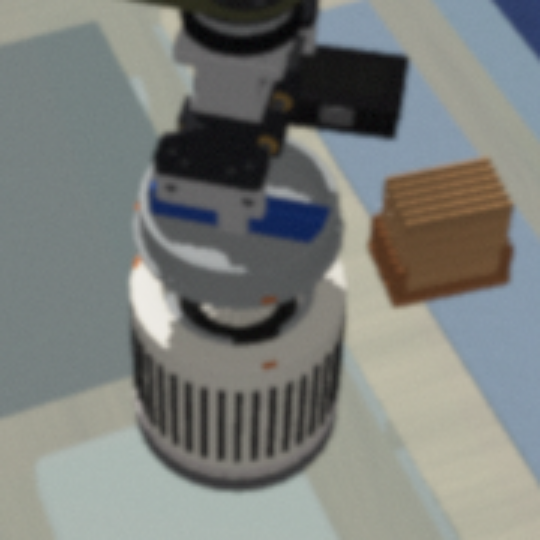

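The side view shows the cover over the well. Its front mark, crop (268,300), sits straight above the purifier's, crop (268,365). The angle is good, so I shift 1 mm in -y and lower.

>>> servo_tool([
  [1,0,-0.1,-1,0],
  [1,0,-0.1,-2.5,0],
  [1,0,-0.1,-3.5,0],
  [1,0,-0.1,-4,0],
  [1,0,-0.1,-4.3,0],
  [1,0,-0.1,-4.6,0],
  [1,0,-0.1,-4.8,0],
  [1,0,-0.1,-5.0,0],
  [1,0,-0.1,-5.2,0],
  [1,0,-0.1,-5.2,0],
])

```text
time_s: 6.3
ee_pos: [0.5243, -0.1565, 0.3628]
eef_rot: [3.142, 0.0, 2.508]
force: [1.0, -0.2, -1.5]
grip_width: 0.0154
grip_force: 60.0
```

Dropped in: the origin is at about 138 mm and the force is low. Next, press down.

>>> servo_tool([
  [1,0,0,-0.15,0],
  [1,0,0,-0.3,0],
  [1,0,0,-0.35,0],
  [1,0,0,-0.35,0],
])

```text
time_s: 6.8
ee_pos: [0.5243, -0.1565, 0.3595]
eef_rot: [3.141, 0.001, 2.508]
force: [-0.9, 0.5, 5.4]
grip_width: 0.0156
grip_force: 60.0
```

The force matches the spring model (about 9 N). Next, twist clockwise while following the ramp.

>>> servo_tool([
  [1,0,0,-0.02,-4],
  [1,0,0,-0.05,-8],
  [1,0,0,-0.05,-12],
  [1,0,0,-0.07,-16],
  [1,0,0,-0.08,-20],
  [1,0,0,-0.1,-24],
  [1,0,0,-0.12,-28],
  [1,0,0,-0.15,-32],
  [1,0,0,-0.15,-35],
  [1,0,0,-0.15,-35],
])

```text
time_s: 8.05
ee_pos: [0.5244, -0.1565, 0.3584]
eef_rot: [3.14, 0.001, 1.897]
force: [-0.4, -0.1, 5.9]
grip_width: 0.0156
grip_force: 60.0
```

```bash
cat > s.py <<'E'
from h import *
o=ctrl.get_obs(); print(o['time_s'],o['ee_pos'].round(4),'yaw',np.degrees(o['eef_rot'])[2].round(2),o['force'].round(1),o['moment'].round(2),o['grip_width'])
E
python3 s.py
```

```text
8.05 [ 0.5244 -0.1565  0.3584] yaw 108.67 [-0.4 -0.1  5.9] [-0.04  0.23 -0.01] 0.0156352826200114
```

>>> servo_tool([
  [1,0,0,-0.03,-4],
  [1,0,0,-0.06,-8],
  [1,0,0,-0.1,-12],
  [1,0,0,-0.12,-16],
  [1,0,0,-0.13,-19],
])

```text
time_s: 8.68
ee_pos: [0.5245, -0.1565, 0.3572]
eef_rot: [3.14, 0.001, 1.564]
force: [0.3, 1.4, 6.7]
grip_width: 0.0156
grip_force: 60.0
```

```bash
python3 s.py
```

```text
8.675 [ 0.5245 -0.1565  0.3572] yaw 89.62 [0.3 1.4 6.7] [0.12 0.14 0.24] 0.015621449666634616
```

>>> servo_tool([
  [1,0,0,-0.01,-1.5],
  [1,0,0,-0.02,-3],
  [1,0,0,-0.02,-4.5],
])

```text
time_s: 9.05
ee_pos: [0.5245, -0.1564, 0.3569]
eef_rot: [3.14, 0.0, 1.487]
force: [1.2, 1.1, 6.1]
grip_width: 0.0158
grip_force: 60.0
```

```bash
python3 s.py
```

```text
9.05 [ 0.5245 -0.1564  0.3569] yaw 85.19 [1.2 1.1 6.1] [ 0.19 -0.03  0.29] 0.015757063369578772
```

>>> servo_tool([
  [1,0,0,0,-1],
  [1,0,0,0,-2],
  [1,0,0,0,-3],
])

```text
time_s: 9.43
ee_pos: [0.5246, -0.1563, 0.3567]
eef_rot: [3.14, 0.0, 1.435]
force: [3.2, 2.1, 5.8]
grip_width: 0.0154
grip_force: 60.3
```

```bash
python3 s.py
```

```text
9.425 [ 0.5246 -0.1563  0.3567] yaw 82.22 [3.2 2.1 5.8] [ 0.25 -0.32  0.72] 0.015388304806524802
```

The torque is rising (0.72 Nm at 61.6°), so I creep a little further.

>>> servo_tool([
  [1,0,0,0,-0.7],
  [1,0,0,0,-1.4],
  [1,0,0,0,-1.4],
])

```text
time_s: 9.8
ee_pos: [0.5246, -0.1563, 0.3567]
eef_rot: [3.14, 0.0, 1.412]
force: [2.3, 1.0, 4.8]
grip_width: 0.0159
grip_force: 61.1
```

```bash
python3 s.py
```

```text
9.8 [ 0.5246 -0.1563  0.3567] yaw 80.88 [2.3 1.  4.8] [ 0.22 -0.33  1.01] 0.0158944249014035
```

1.01 Nm means it is tight. Now release, rise and move aside to check.

>>> servo_tool([
  [0.45,0,0,0,0],
  [0.45,0,0,0,0],
  [0.45,0,0,0,0],
  [0.45,0,0,0,0],
  [0.45,0,0,2,0],
  [0.45,0,0,7,0],
  [0.45,0,0,12,0],
  [0.45,0,5,12,0],
  [0.45,0,11,12,0],
  [0.45,0,17,12,0],
  [0.45,0,23,12,0],
  [0.45,0,29,12,0],
  [0.45,0,30,12,0],
  [0.45,0,30,12,0],
])

```text
time_s: 11.55
ee_pos: [0.5243, 0.1436, 0.476]
eef_rot: [-3.141, 0.0, 1.411]
force: [0.3, -0.4, 0.1]
grip_width: 0.0516
grip_force: 0.0
```

```bash
python3 s.py
python3 - <<'E'
from h import *
C=np.array([.524,-.156])
for n in('top','side'):
  c=cam(n); im=c['image']; u,v=map(int,proj(c,[*C,.15])); g=im[v-60:v+60,u-60:u+60]; save(n+'3.png',cv2.resize(g,None,fx=4,fy=4,interpolation=cv2.INTER_CUBIC))
  roi=np.zeros(im.shape[:2],bool); roi[v-45:v+45,u-45:u+45]=1
  for ce,a,m in blobs(im,orange(im)&roi,2):
    for z in(.155,.150):
      d=onz(c,*ce,z)[:2]-C; print(n,ce.round(1),a,z,'r',np.hypot(*d).round(4),np.degrees(np.arctan2(d[1],d[0])).round(1))
  for ce,a,m in blobs(im,blue(im)&roi,60):
    ys,xs=np.nonzero(m); P=np.array([onz(c,p,q,.182)[:2] for p,q in zip(xs,ys)]); w,V=np.linalg.eigh(np.cov(P.T)); print(n,'bar',P.mean(0).round(4),np.degrees(np.arctan2(V[1,1],V[0,1])).round(1))
E
```

```text
11.55 [0.5243 0.1436 0.476 ] yaw 80.87 [ 0.3 -0.4  0.1] [-0.09  0.13  0.03] 0.05164029798755314
top [368.  255.3] 3 0.155 r 0.0752 23.4
top [368.  255.3] 3 0.15 r 0.0753 23.0
top [352.5 278. ] 6 0.155 r 0.0706 83.9
top [352.5 278. ] 6 0.15 r 0.0702 83.8
top [406.4 284.8] 5 0.155 r 0.0745 -95.6
top [406.4 284.8] 5 0.15 r 0.0753 -95.5
top [360.8 303.8] 4 0.155 r 0.0764 142.2
top [360.8 303.8] 4 0.15 r 0.0763 142.5
top bar [ 0.5232 -0.156 ] 83.5
side [295.7 311.3] 3 0.155 r 0.0714 -155.4
side [295.7 311.3] 3 0.15 r 0.0687 -157.7
side [329.5 321. ] 2 0.155 r 0.0796 -96.9
side [329.5 321. ] 2 0.15 r 0.0761 -96.1
side bar [ 0.5212 -0.1601] 82.9
```

View pics/side3.png

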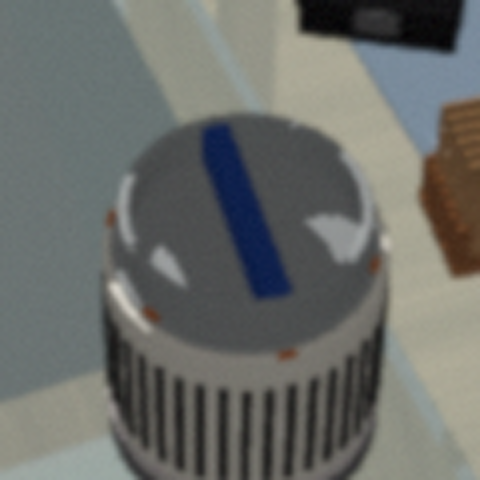

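View pics/top3.png

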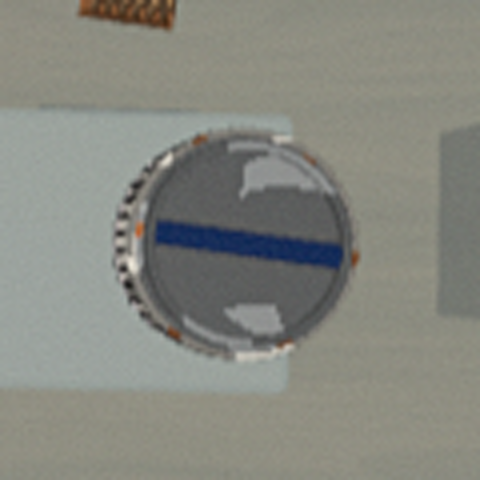

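Both views show the bar at 83.5°, which is 60° clockwise of the gaps at 143.5°. The cover is flush and centred, with its marks midway between the purifier's. The torque reached 1 Nm, the TCP height puts the cover origin at 132 mm, and the arm is clear. I'm handing in.

```bash
python3 -c "
from station import ctrl
print(ctrl.hand_in())"
```

```text
the job is handed in; nothing more can be done
None
```

The cover is on the purifier, pressed down and twisted 60° clockwise until it jammed tight at about 1 Nm; I released it, moved the arm clear without going near the bystanders, and handed the job in at about 12 s.

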